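Put the scraper away and lock it in its bench holder

TASK

Put the scraper away in its lockable holder on the bench: first slide the holder's lock fully back to its open stop, then take the scraper out of the wooden rest and push it, blade first, all the way down into the holder's slanted slot, and finally slide the lock all the way across to its other stop, over the shoulder of the blade. Leave the clamp, the jar and the sanding block where they are, and let go of everything at the end.

Things in the scene. Friction and masses are not known exactly. Their poses are not given: they have to be found in the camera images.
- holder: Fixed grey steel scraper holder, base 150 x 110 x 10 mm: a slanted slotted block (the sleeve) and behind it (+x) a wall with a track along y, 112 mm high, between two stops 128 mm high; the lock slides on it. Origin: underside, below the slot floor's centre; z up, x away from the robot, y left. Place and yaw (about 0.3 rad either way) vary; it may change sides with the rest.
- sleeve: Slanted slotted block of the holder, 84 x 34 x 66 mm. Origin: centre of the slot's floor, 35 mm above the bench. z: the slot's axis, out, up and back to the robot, 25 degrees from vertical; y: the holder's y; x: along the slot's width. Slot 60 mm wide (x; its ends flare to 72 mm in the top 12 mm), 10 mm thick (y, no flare), 58 mm deep (z). Scraper home: its origin within 5 mm of this one in z.
- slot_mouth (a point): Centre of the slot's mouth, 58 mm up the sleeve's z axis from the slot's floor.
- lock_plate (a joint): Position of the sliding lock in m: 0 = open stop (slot free), 0.07 = locked stop (plate across the slot). Growing values move it along the holder's -y (to the right). It starts at 0.04 to 0.07 and then bars the slot. About 3 N of friction; it stays where it is left, no spring or catch.
- lock_grip (a point): Where to pinch the lock: a black upright block 40 (holder x) x 22 (holder y, the sliding direction) x 60 mm high. Point: in its middle, 12 mm below its top, 162 mm above the bench; in the holder's frame x +43 mm, y +47 mm (open stop) to -23 mm (locked). Pinched across the 22 mm with the tool straight down it clears everything, also with the scraper home.
- lock_nose (a point): Front edge of the lock's steel plate, midway, at its underside, 114 mm above the bench. The plate, 70 (holder x) x 50 (y) x 8 mm, carries the grip and reaches from it towards the robot over the slot's back part. It passes about 5 mm above the back shoulder of a scraper that is fully home, and strikes the blade's side if it is not.
- scraper: Loose flat scraper, 170 mm, 0.2 to 0.3 kg. Steel blade 56 wide (x), 5 thick (y), 70 mm long; in line with it a dark wooden handle 26 (x) x 20 (y) x 100 mm. Origin: middle of the blade's free edge; z runs from there to the handle's end. Turned half round about z it is the same. It starts in the rest, handle up, leaning 25 degrees from vertical towards the robot (the rest's -x).
- scraper_grip (a point): Point in the handle, 132 mm from the blade's edge and 38 mm from the handle's end: a good place to pinch it across its 20 mm thickness (y), with the tool pointing along the scraper, 25 degrees from vertical.
- rest: Fixed wooden rest on a plywood base 150 x 90 x 10 mm, about 90 mm high: a slanted open trough 9 mm wide in which the scraper's blade stands about 42 mm deep, on a floor 35 mm above the bench. Draw the scraper out along its own z axis, 60 mm at least. Origin: underside, below the middle of the trough's floor; x away from the robot, y left, z up.
- clamp: Bystander: steel screw clamp lying on the bench beyond the work, about 190 x 85 mm, 14 mm high. Not to be moved. Origin near its middle, underside.
- jar: Bystander: jar 70 mm in diameter, 80 mm high, beyond the work. Not to be moved. Origin: centre of underside.
- sanding_block: Bystander: cork-soled sanding block 110 x 60 x 32 mm, between the robot and the work. Not to be moved. Origin: centre of underside.
Mind the look-alikes: they are no part of the job. Leave any orange or yellow look-alike of the scraper alone. Several things have the shape of the holder; the one meant has the colours described above.

How it is judged (in metres and radians):
On the way, in this order (a step that is already met when the one before it is completed fails the run):
1. the lock is slid fully back to its open stop (joint under 4 mm) (value of joint lock_plate below 0.004 m), for 0.1 s.
2. the scraper is fully home in the slot (blade's edge within 5 mm of the slot's floor) (x of scraper in the frame of sleeve between -0.009 and 0.009 m and y of scraper in the frame of sleeve between -0.006 and 0.006 m and z of scraper in the frame of sleeve below 0.005 m and angle between the z axis of scraper and the z axis of sleeve, either way round below 0.14 rad), for 0.2 s.
At the end, for the whole second after the job is handed in: The scraper stands at rest in the holder's slot, its blade's edge within 5 mm of the slot's floor and its axis within 8 degrees of the slot's; the lock is within 4 mm of its locked stop (joint above 0.066) (all of step 2 and value of joint lock_plate above 0.066 m and linear speed of scraper below 0.02 m/s); the robot touches nothing.
It fails at once if the clamp is moved by more than 20 mm (distance of clamp from where it was at the start of the episode above 0.02 m).
It fails at once if the jar is moved by more than 20 mm (distance of jar from where it was at the start of the episode above 0.02 m).
It fails at once if the sanding block is moved by more than 20 mm (distance of sanding_block from where it was at the start of the episode above 0.02 m).
It also fails if it takes over 61 s, if anything falls off the work surface, if the arm or the gripper's body presses on something with over 40 N, if the wrist force passes 120 N, or if a joint passes its speed limit or range.

ROBOT

A 6-joint arm with a two-finger parallel gripper is mounted at the origin on the work surface. World frame = base frame: x ahead of the robot, y to its left, z up, the work surface at z = 0. Lengths are in m, angles in degrees, forces in N, time in s.
With the tool pointing down it reaches from about 0.325 to 0.85 m from the base axis. Payload 15.5 kg.
Tool frame: the origin (TCP) lies between the finger pads, 19 mm behind the fingertips; this is the grasp point; z points along the fingers, y is the line along which they close (so a half turn about z gives the same grasp; the last joint's range is limited). The gripper opens to 91 mm and grips with 3 to 60 N. Pads are 32 mm wide; open, the fingers measure 118 mm over their backs; the gripper's body (76 mm by 178 mm) begins 60 mm behind the grasp point.
Start: joints at [-79.154, 28.281, 77.091, -0, 74.628, -5.472], TCP at [0.176, -0.6, 0.233] pointing down, gripper open.
Joint ranges: [-166.48, 166.48], [-47.26, 123.95], [12.59, 153.08], [-70.14, 250.14], [6.76, 159.57], [-176.63, 176.63]. Speed limits (degrees/s): [108.29, 108.29, 147.25, 172.46, 172.46, 172.46].

INTERFACE

Orientations are given as a 3x3 rotation matrix whose columns are the frame's x, y, z axes.
In Python, from station import env gives the robot as it stands. The module is installed in compiled form; this text tells all that it offers.
- The arm moves only by the tool move_arm, never from a script. Its argument "deltas" is a list of rows, each an object with "slide": the shift along the world's x, y, z in m, a list of three; "turn": the turn about the world's z in degrees; "grip": the opening, from 0 (shut) to 1 (fully open). In form: [{"slide": [x, y, z], "turn": turn, "grip": grip}, ...]. A call has 1 to 5 rows; each row is the pose to reach, as a shift and turn from the pose commanded when the call began; what a row does not reach only later rows make up. A row lasts 1/8 s, in which the tool goes at most 62.5 mm and 10.7 degrees, less where a joint would pass 70% of its speed; a pose out of reach is approached as far as the arm can. A call with a gripper value outside its range is refused whole. The fingers move at their own pace and stop on an object; the grip force is fixed at half the most. Time passes only in rows, so rows that repeat a pose let the fingers close. It gives the time, the measured TCP pose, the force, the opening and the grip force at its end, in the units of the state.
- env.get_state(): the state, without advancing time (a new reading comes with each control period).
- env.capture(name): name is "scene" or "top" or "wrist"; returns a dict with "frame" (480x640x3 uint8, red, green, blue), "depth" (480x640 float32, m along the optical axis (not along the pixel's ray), 0 where there is no reading), "mtx" (3x3 intrinsics, pixels), "k1" (the pictures are not rectified: a ray, as slopes to the right and down, at radius r is drawn at 1 + k1 r^2 times it, then the intrinsics apply), "R" (3x3) and "t" (3): a world point X has camera coordinates R X + t. Camera axes: x right, y down, z forward; pixel columns grow to the right and rows downward; lengths in m; the calibration is good to about 2 mm. A picture is of the moment at which its call begins.
- env.sign_off(): hands the job in; it is judged then, once.
The state is a dict: "time": time; "joint_positions": joint angles; "joint_vel": joint speeds; "joint_efforts": joint torques, N m; "eef_pos": TCP position; "tcp_rot": TCP orientation; "wrist_force": force on the tool from outside, world axes, zero at the start; "torque": the same for the moment, N m; "grip_width": opening from 0.0 (shut) to 1.0 (fully open); "grip_force": force on a finger pad.
Only numpy, scipy, OpenCV 4.12 (cv2) and the standard library are available. Lean on these libraries where they do the work, as an engineer would, in place of code of your own. Each camera call takes 0.05 s, during which the arm holds its last target. There are 200 camera calls.

## Working session

There is one attempt and no reset: what is moved stays moved. The work goes in short steps, Python scripts to look and compute and a tool call to move; the robot and the scene stay as the last step left them, time stands still between calls to the robot, and variables do not carry over. Pictures are saved under pics/ and viewed, at most 10 in all, crops included, and the job is handed in when it is done.

Besides the shell and the picture viewer there is one more tool, called after "Call:" in YAML: its name, and indented under it one key for each argument. move_arm: Moves the arm, as the interface text tells. Its arguments: {"type":"object","properties":{"deltas":{"type":"array","items":{"type":"object","properties":{"slide":{"type":"array","items":{"type":"number"}},"turn":{"type":"number"},"grip":{"type":"number"}}}}},"required":["deltas"]}

```bash
mkdir -p pics
python3 - <<'E'
from station import env
import cv2, numpy as np
for n in ["scene","top"]:
    c=env.capture(n); np.savez(n+".npz",**c)
    cv2.imwrite(f"pics/{n}0.png",c["frame"][:,:,::-1])
    print(n,c["mtx"].tolist(),c["k1"],c["R"].round(3).tolist(),c["t"])
print(env.get_state())
E
```

```text
scene [[614.9818595382586, 0.0, 319.3022844982057], [0.0, 614.9818595382586, 230.0410846897887], [0.0, 0.0, 1.0]] -0.05618010744797559 [[0.371, 0.928, -0.017], [0.586, -0.249, -0.771], [-0.72, 0.277, -0.636]] [-0.17446317 -0.25012211  1.70204701]
top [[459.86480916780346, 0.0, 321.27808279058127], [0.0, 459.86480916780346, 242.73300511526338], [0.0, 0.0, 1.0]] -0.08363213608244945 [[0.016, -1.0, -0.006], [-0.975, -0.014, -0.223], [0.223, 0.009, -0.975]] [-0.02412328  0.58239699  0.78348162]
{'time': 0.1, 'joint_positions': array([-7.91535197e+01,  2.83095700e+01,  7.71234973e+01,  8.34785702e-04,
        7.46275730e+01, -5.47303818e+00]), 'joint_vel': array([ 0.05054741, -0.01771327, -0.10169547, -0.10455003,  0.06294971,
       -0.0058538 ]), 'joint_efforts': array([ 1.10014902e-03, -8.80241776e+01, -3.82542694e+01,  7.10371882e-02,
        4.82748693e-02, -9.18881278e-05]), 'eef_pos': array([ 0.17555557, -0.59950946,  0.23221741]), 'tcp_rot': array([[ 9.59710722e-01,  2.80989850e-01, -1.85365320e-04],
       [ 2.80989887e-01, -9.59710163e-01,  1.04210975e-03],
       [ 1.14925281e-04, -1.05220968e-03, -9.99999440e-01]]), 'wrist_force': array([-0.95952427, -0.01672296, -0.79825735]), 'torque': array([0.05079564, 0.02453912, 0.00544874]), 'grip_force': 0.0, 'grip_width': 0.9981991641071624}
```

View pics/scene0.png

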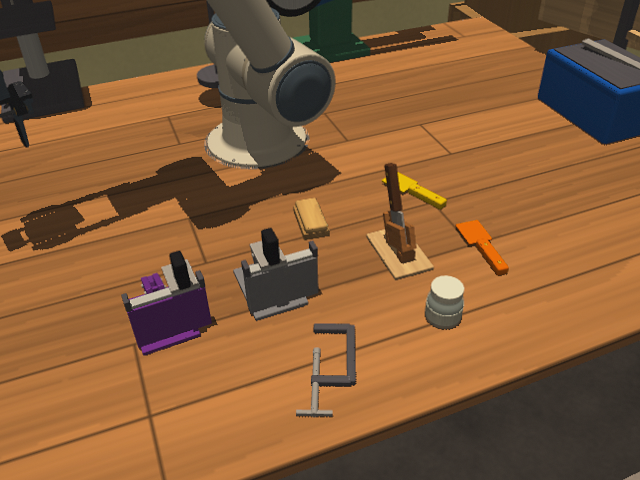

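View pics/top0.png

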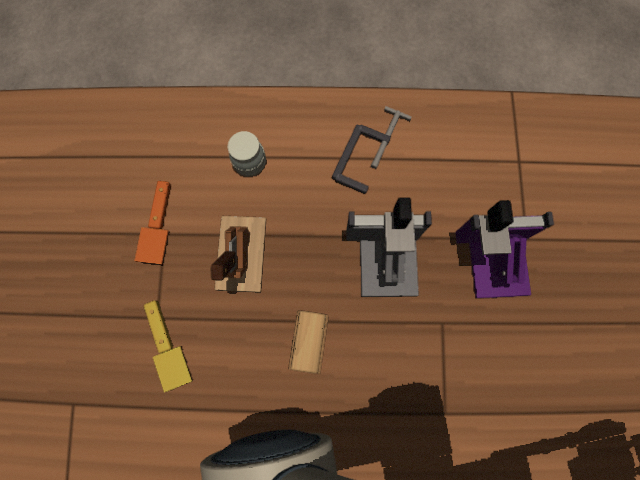

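The scene view shows the grey holder at (280,280) and the purple look-alike at (167,305). The rest with the dark scraper is at (400,245), and the yellow and orange look-alike scrapers are at (415,190) and (485,245). In the top view the grey holder is at (390,250), purple at (500,250), and the rest with the dark-handled scraper at (235,258). The grey holder and the dark scraper match the description. I'll measure and confirm them in one crop.

```bash
cat > h.py <<'E'
import numpy as np, cv2
def cloud(c):
    v,u=np.mgrid[0:480,0:640].astype(float); K=c["mtx"]
    k=float(c["k1"]); d=np.array([k,0,0,0,0])
    p=cv2.undistortPoints(np.stack([u.ravel(),v.ravel()],1)[:,None],K,d).reshape(480,640,2)
    z=c["depth"].astype(float)
    X=np.dstack([p[...,0]*z,p[...,1]*z,z])
    W=(X-c["t"])@c["R"]
    W[z==0]=np.nan
    return W
def rect(W,m):
    P=W[m]; r=cv2.minAreaRect(P[:,:2].astype(np.float32)*1000)
    return len(P),np.round(r[0],1),np.round(r[1],1),round(r[2],1),np.round(np.percentile(P[:,2],[5,50,95])*1000,1)
def pix(c,X):
    return cv2.projectPoints(np.array(X,float).reshape(-1,1,3),cv2.Rodrigues(c["R"])[0],c["t"],c["mtx"],np.array([float(c["k1"]),0,0,0,0]))[0][:,0]
E
python3 - <<'E'
from h import *
for n,rh,rr in [("top",(340,185,435,300),(208,210,270,298)),("scene",(232,222,322,322),(365,160,436,280))]:
    c=dict(np.load(n+".npz")); W=cloud(c); hsv=cv2.cvtColor(c["frame"],cv2.COLOR_RGB2HSV)
    Z=W[...,2]
    def reg(r):
        m=np.zeros((480,640),bool); m[r[1]:r[3],r[0]:r[2]]=1; return m
    H=reg(rh);R=reg(rr); S=hsv[...,1];V=hsv[...,2]
    print(n)
    grey=(S<60)
    print(" base",rect(W,H&grey&(Z>.006)&(Z<.014)))
    print(" griptop",rect(W,H&(Z>.168)&(Z<.18)))
    print(" z>.1",np.histogram(Z[H],bins=np.arange(.0,.2,.01))[0])
    st=H&(Z>.123)&(Z<.134)
    print(" stops/plate",rect(W,st))
    nl,lab,sts,_=cv2.connectedComponentsWithStats(st.astype(np.uint8))
    for i in range(1,nl):
        if sts[i,4]>8: print("   ",sts[i],rect(W,lab==i))
    tr=H&(Z>.107)&(Z<.1165)
    print(" track",rect(W,tr))
    print(" plywood",rect(W,R&(Z>.006)&(Z<.014)))
    print(" scraper top hist",np.histogram(Z[R],bins=np.arange(.0,.24,.01))[0])
    hd=R&(Z>.13); P=W[hd]
    print(" handle n",len(P))
    for a in np.arange(.11,.21,.01):
        q=W[R&(Z>a)&(Z<a+.01)]
        if len(q): print("   ",round(a,3),len(q),np.round(q.mean(0)*1000,1),np.round(q.min(0)*1000),np.round(q.max(0)*1000))
c=np.load("top.npz")["frame"][180:310,200:440,::-1]
cv2.imwrite("pics/crop1.png",cv2.resize(c,None,fx=3.3,fy=3.3,interpolation=cv2.INTER_CUBIC))
E
```

```text
top
 base (2058, array([ 604. , -134.5]), array([224.2, 134.1]), 0.3, array([ 7.9, 10.4, 12.9]))
 griptop (66, array([ 615.7, -150.2]), array([39.7, 20.7]), 0.7, array([169.2, 177.1, 179.7]))
 z>.1 [4253 1362   61   79  108  113  152  280  293  128  175  500  977   55
   43   40   37   61  260]
 stops/plate (497, array([ 596.4, -134.3]), array([ 76.2, 142.6]), 0.6, array([123.1, 124.4, 130.4]))
    [349 211   6  15  86] (86, array([614. , -67.3]), array([24.7,  9. ]), 0.5, array([125.8, 128.4, 130.6]))
    [425 211   7  14  85] (85, array([ 616.3, -200.1]), array([23.3, 10. ]), 3.7, array([125.1, 128.3, 130.4]))
    [387 213  18  17  62] (62, array([ 606.1, -141.1]), array([34.5, 17.9]), 32.5, array([123.1, 124.4, 133.4]))
    [386 228   6   8  22] (22, array([ 590.2, -129.8]), array([11.1,  9. ]), 44.4, array([123.1, 123.8, 124.9]))
    [386 231  15  20  78] (78, array([ 573.5, -138. ]), array([35.1, 20.8]), 13.8, array([123.1, 123.9, 125.1]))
    [399 232   3   6  10] (10, array([ 586. , -151.4]), array([3.6, 8.7]), 89.8, array([123.1, 123.9, 124.4]))
    [403 235  10   9  23] (23,
[... 2441 characters left out ...]
  164  188  213  161   39   64   70   65   63
   61   65   66   66   74   19    0    0    0]
 handle n 414
    0.11 70 [547.8 139.9 114.9] [528. 133. 110.] [557. 152. 120.]
    0.12 65 [542.9 141.4 125.2] [520. 133. 120.] [553. 154. 130.]
    0.13 63 [538.6 141.3 135.1] [515. 134. 130.] [549. 154. 140.]
    0.14 61 [534.2 141.2 144.8] [513. 132. 140.] [545. 152. 150.]
    0.15 65 [529.4 141.2 154.6] [508. 134. 150.] [540. 153. 160.]
    0.16 66 [524.6 141.2 164.9] [502. 134. 160.] [534. 155. 170.]
    0.17 66 [520.7 142.1 175. ] [503. 135. 170.] [532. 156. 180.]
    0.18 74 [514.6 142.3 185.2] [496. 134. 180.] [524. 154. 190.]
    0.19 19 [515.3 144.2 191.6] [509. 135. 190.] [522. 152. 193.]
```

View pics/crop1.png

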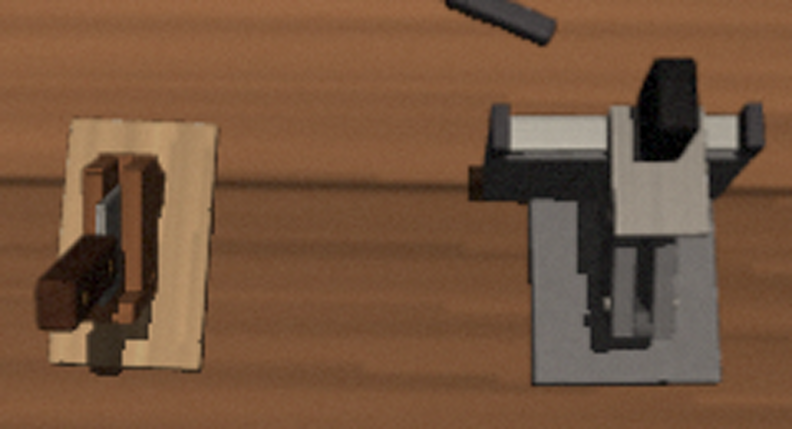

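In the crop, the grey holder at (625,290) has the black grip on its lock at (668,110), and the dark-handled scraper stands in the wooden rest at (80,285). Both match the description; the purple, orange and yellow ones are decoys. The lock grip is at about (617,-151) mm, the holder's yaw is about +0.6° and the joint is at about 0.051. I'll move above the grip.

Call:
move_arm:
  deltas:
    - {"slide": [0.04, 0.04, 0.02], "turn": -5, "grip": 1}
    - {"slide": [0.08, 0.08, 0.03], "turn": -10, "grip": 1}
    - {"slide": [0.12, 0.12, 0.03], "turn": -15.7, "grip": 1}
    - {"slide": [0.16, 0.16, 0.03], "turn": -15.7, "grip": 1}
    - {"slide": [0.2, 0.2, 0.03], "turn": -15.7, "grip": 1}

```text
time: 0.72
eef_pos: [0.3766, -0.3983, 0.2626]
tcp_rot: [[1.0, 0.011, -0.0], [0.011, -1.0, 0.0], [-0.0, -0.0, -1.0]]
wrist_force: [0.4, -0.3, 0.7]
grip_width: 1.0
grip_force: 0.0
```

Call:
move_arm:
  deltas:
    - {"slide": [0.04, 0.04, 0], "turn": 0, "grip": 1}
    - {"slide": [0.08, 0.08, 0], "turn": 0, "grip": 1}
    - {"slide": [0.12, 0.12, 0], "turn": 0, "grip": 1}
    - {"slide": [0.16, 0.16, 0], "turn": 0, "grip": 1}
    - {"slide": [0.2, 0.2, 0], "turn": 0, "grip": 1}

```text
time: 1.35
eef_pos: [0.5766, -0.1982, 0.2625]
tcp_rot: [[1.0, 0.011, -0.0], [0.011, -1.0, 0.0], [-0.0, -0.0, -1.0]]
wrist_force: [0.6, -0.4, -0.4]
grip_width: 0.998
grip_force: 0.0
```

Call:
move_arm:
  deltas:
    - {"slide": [0.03, 0.03, 0], "turn": 0, "grip": 1}
    - {"slide": [0.041, 0.049, 0], "turn": 0, "grip": 1}
    - {"slide": [0.041, 0.049, 0], "turn": 0, "grip": 1}
    - {"slide": [0.041, 0.049, 0], "turn": 0, "grip": 1}

```text
time: 1.85
eef_pos: [0.6158, -0.1516, 0.2627]
tcp_rot: [[1.0, 0.01, -0.001], [0.01, -1.0, -0.0], [-0.001, 0.0, -1.0]]
wrist_force: [0.1, -0.4, -0.6]
grip_width: 1.001
grip_force: 0.0
```

Run:
```python
from station import env
from h import *
s=env.get_state(); print(s["time"],s["eef_pos"],s["tcp_rot"].round(3).tolist(),s["joint_positions"].round(1),s["wrist_force"])
c=env.capture("wrist"); np.savez("wrist.npz",**c); cv2.imwrite("pics/w1.png",c["frame"][:,:,::-1])
W=cloud(c);Z=W[...,2]
D=np.linalg.norm(W[...,:2]-[.6,-.14],axis=2)<.12
print("griptop",rect(W,D&(Z>.170)&(Z<.178)))
m=D&(Z>.125)&(Z<.131); nl,lab,st,_=cv2.connectedComponentsWithStats(m.astype(np.uint8))
for i in range(1,nl):
    if st[i,4]>60: print(st[i],rect(W,lab==i))
print("plate",rect(W,D&(Z>.1195)&(Z<.1245)))
for a in np.arange(.05,.1,.01):
    m=D&(Z>a)&(Z<a+.01)&(W[...,0]<.575)
    if m.sum()>20: print(a,m.sum(),W[m].min(0).round(4),W[m].max(0).round(4))
```

```text
1.85 [ 0.61579616 -0.15163544  0.26267638] [[1.0, 0.01, -0.001], [0.01, -1.0, -0.0], [-0.001, 0.0, -1.0]] [-19.2  27.6  73.4  -0.   79.1  70.2] [ 0.07819076 -0.40653566 -0.5729857 ]
griptop (79, array([ 628.3, -154.6]), array([29.9, 15.4]), 49.7, array([170.2, 173.9, 177.5]))
[381 213  14  33 446] (446, array([ 616.2, -200.2]), array([24.5, 10.2]), 3.6, array([126.5, 128.8, 130. ]))
[203 215  16  33 450] (450, array([613.3, -67.1]), array([25.1, 10. ]), 2.2, array([126.8, 128.9, 130.1]))
plate (3102, array([ 593.6, -134.1]), array([ 67.2, 142.2]), 1.1, array([121.8, 123.1, 124.1]))
```

View pics/w1.png

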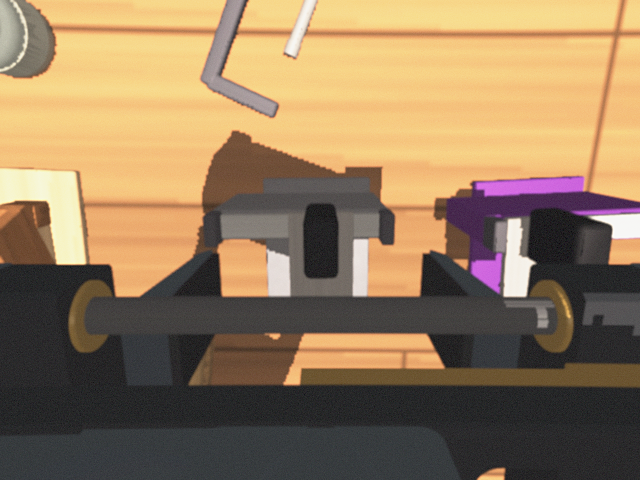

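The wrist view shows the black lock grip at (321,240), centred between the fingers, with the stops at (211,228) and (388,228). I'll descend and pinch.

Call:
move_arm:
  deltas:
    - {"slide": [0.001, 0, -0.04], "turn": 0.4, "grip": 1}
    - {"slide": [0.001, 0, -0.08], "turn": 0.4, "grip": 1}
    - {"slide": [0.001, 0, -0.1], "turn": 0.4, "grip": 1}
    - {"slide": [0.001, 0, -0.1], "turn": 0.4, "grip": 0.5}
    - {"slide": [0.001, 0, -0.1], "turn": 0.4, "grip": 0.1}

```text
time: 2.52
eef_pos: [0.6179, -0.1516, 0.1639]
tcp_rot: [[1.0, 0.017, 0.001], [0.017, -1.0, -0.001], [0.001, 0.001, -1.0]]
wrist_force: [-0.3, -0.7, 0.4]
grip_width: 0.81
grip_force: 0.0
```

Call:
move_arm:
  deltas:
    - {"slide": [0, 0, 0], "turn": 0, "grip": 0.1}
    - {"slide": [0, 0, 0], "turn": 0, "grip": 0.1}
    - {"slide": [0, 0, 0], "turn": 0, "grip": 0.1}
    - {"slide": [0, 0, 0], "turn": 0, "grip": 0.1}

```text
time: 3.02
eef_pos: [0.6176, -0.1508, 0.1628]
tcp_rot: [[1.0, 0.018, 0.0], [0.018, -1.0, -0.0], [0.0, 0.0, -1.0]]
wrist_force: [-0.4, 0.3, 0.1]
grip_width: 0.37
grip_force: 0.0
```

Call:
move_arm:
  deltas:
    - {"slide": [0, 0, 0], "turn": 0, "grip": 0.1}
    - {"slide": [0, 0, 0], "turn": 0, "grip": 0.1}
    - {"slide": [0, 0, 0], "turn": 0, "grip": 0.1}

```text
time: 3.4
eef_pos: [0.6176, -0.1509, 0.1627]
tcp_rot: [[1.0, 0.018, -0.0], [0.018, -1.0, -0.0], [-0.0, 0.0, -1.0]]
wrist_force: [0.2, -0.9, 0.1]
grip_width: 0.237
grip_force: 30.0
```

Call:
move_arm:
  deltas:
    - {"slide": [0, 0.012, 0], "turn": 0, "grip": 0.1}
    - {"slide": [0, 0.024, 0], "turn": 0, "grip": 0.1}
    - {"slide": [0, 0.036, 0], "turn": 0, "grip": 0.1}
    - {"slide": [-0.001, 0.046, 0], "turn": 0, "grip": 0.1}
    - {"slide": [-0.001, 0.046, 0], "turn": 0, "grip": 0.1}

```text
time: 4.03
eef_pos: [0.6166, -0.1037, 0.1627]
tcp_rot: [[1.0, 0.019, 0.0], [0.019, -1.0, 0.001], [0.0, -0.001, -1.0]]
wrist_force: [-0.6, 3.0, 0.1]
grip_width: 0.24
grip_force: 30.0
```

Call:
move_arm:
  deltas:
    - {"slide": [0, 0.003, 0], "turn": 0, "grip": 0.1}
    - {"slide": [0, 0.006, 0], "turn": 0, "grip": 0.1}
    - {"slide": [0, 0.006, 0], "turn": 0, "grip": 0.1}

```text
time: 4.4
eef_pos: [0.6166, -0.1001, 0.1627]
tcp_rot: [[1.0, 0.017, -0.0], [0.017, -1.0, -0.002], [-0.0, 0.002, -1.0]]
wrist_force: [-1.4, -10.7, -0.6]
grip_width: 0.237
grip_force: 30.0
```

Call:
move_arm:
  deltas:
    - {"slide": [0, 0.002, 0], "turn": 0, "grip": 0.1}
    - {"slide": [0, 0.002, 0], "turn": 0, "grip": 0.1}

```text
time: 4.65
eef_pos: [0.6166, -0.0999, 0.1627]
tcp_rot: [[1.0, 0.017, 0.0], [0.017, -1.0, -0.004], [0.0, 0.004, -1.0]]
wrist_force: [-2.0, -26.4, -3.0]
grip_width: 0.24
grip_force: 30.0
```

Call:
move_arm:
  deltas:
    - {"slide": [0, -0.002, 0], "turn": 0, "grip": 0.4}
    - {"slide": [0, -0.002, 0], "turn": 0, "grip": 0.6}
    - {"slide": [0, -0.002, 0], "turn": 0, "grip": 0.6}

```text
time: 5.03
eef_pos: [0.6166, -0.0986, 0.1627]
tcp_rot: [[1.0, 0.018, -0.0], [0.018, -1.0, 0.0], [0.0, -0.0, -1.0]]
wrist_force: [0.7, -0.3, -0.2]
grip_width: 0.539
grip_force: 0.0
```

Call:
move_arm:
  deltas:
    - {"slide": [0, 0, 0.05], "turn": 0, "grip": 1}
    - {"slide": [0, 0, 0.1], "turn": 0, "grip": 1}
    - {"slide": [-0.05, 0.06, 0.11], "turn": -1, "grip": 1}
    - {"slide": [-0.08, 0.11, 0.11], "turn": -3, "grip": 1}
    - {"slide": [-0.09, 0.16, 0.11], "turn": -3, "grip": 1}

```text
time: 5.65
eef_pos: [0.525, 0.0624, 0.2733]
tcp_rot: [[0.999, -0.036, 0.001], [-0.036, -0.999, 0.0], [0.001, -0.0, -1.0]]
wrist_force: [0.6, 0.7, -0.3]
grip_width: 1.0
grip_force: 0.0
```

Run:
```python
from station import env
from h import *
s=env.get_state(); print(s["time"],s["eef_pos"])
for n in ["top","scene","wrist"]:
    c=env.capture(n); np.savez(n+"1.npz",**c)
    W=cloud(c);Z=W[...,2];x=W[...,0];y=W[...,1]; print(n)
    D=(abs(x-.6)<.12)&(abs(y+.14)<.1)
    print("griptop",rect(W,D&(Z>.171)&(Z<.178)) if (D&(Z>.171)&(Z<.178)).sum()>9 else 0)
    B=D&(x<.57)&(x>.5)&(y<-.12)&(y>-.18)
    for a in np.arange(.03,.1,.01):
        m=B&(Z>a)&(Z<a+.01)
        if m.sum()>20: print(round(a,2),m.sum(),np.percentile(x[m],[2,98]).round(4),"y hist",np.histogram(y[m],bins=np.arange(-.172,-.12,.003))[0])
    R=(abs(x-.573)<.1)&(abs(y-.145)<.07)
    if (R&(Z>.006)&(Z<.014)).sum()>500: print("ply",rect(W,R&(Z>.006)&(Z<.014)))
c=np.load("top1.npz")["frame"][190:310,335:445,::-1]
cv2.imwrite("pics/t1.png",cv2.resize(c,None,fx=5,fy=5,interpolation=cv2.INTER_CUBIC))
```

```text
5.65 [0.52498707 0.06243423 0.27325229]
top
griptop (34, array([612. , -99.5]), array([34. , 22.4]), 0.4, array([172.1, 174.2, 177.7]))
0.03 32 [0.5385 0.5683] y hist [ 0  0  0  0  0  0 14  0  0  0  0  0  0 18  0  0  0]
0.04 31 [0.5269 0.5685] y hist [ 0  0  0  0  0  0 17  2  0  0  0  0  0 12  0  0  0]
0.05 43 [0.5217 0.5691] y hist [ 0  0  0  0  0  0 21  4  0  0  0  0  0 18  0  0  0]
0.06 83 [0.5129 0.5668] y hist [ 0  2  0  1  0  0 30  9  8  5  1  0  1 21  5  0  0]
0.07 212 [0.5125 0.562 ] y hist [ 0  2 18 17 23 18 29  4  5 10 21 17 17 29  2  0  0]
0.08 185 [0.5294 0.5593] y hist [ 0  0 12 22 17 26 16  0  0  9 17 23 24 19  0  0  0]
0.09 143 [0.5511 0.5697] y hist [ 0  0  5 18 20 17 11  0  0  0 20 15 18 19  0  0  0]
ply (869, array([535.3, 145.8]), array([91.3, 74.8]), 88.8, array([ 8.1, 10.7, 13. ]))
scene
griptop (43, array([ 622.2, -106.9]), array([39., 18.]), 36.2, array([171.4, 174.8, 177.1]))
0.06 45 [0.5111 0.5502] y hist [ 2  9 12  0  0  0  1  5  6  9  0  1  0  0  0  0  0]
0.07 76 [0.5149 0.5581] y hist [ 0  8 20  4  4  3  3  1  4 17  4  4  2  2  0  0  0]
0.08 59 [0.5332 0.5
[... 409 characters left out ...]
04 155 [0.5227 0.5469] y hist [  0   0   0   0   0   0   0   0   0   0   0   0   0 110  45   0   0]
0.05 169 [0.5186 0.548 ] y hist [  0   0   0   0   0   0   0   0   0   0   0   0   0 139  30   0   0]
0.06 388 [0.512  0.5494] y hist [  0   0   0   2   2   0  99  34  16   4   1   3   0 145  77   5   0]
0.07 1001 [0.5125 0.5508] y hist [  0   0  13  60  60  73 287  20  18  14  42  59  68 196  91   0   0]
0.08 922 [0.5306 0.5677] y hist [  0   0   9  66  82  77 272  31   0   1  52  86  77 111  58   0   0]
0.09 426 [0.5509 0.5698] y hist [  0   0   5  63  84  80 127  27   0   0   8  12  10   8   2   0   0]
ply (7134, array([572.9, 145.6]), array([ 90.8, 149.9]), 88.4, array([ 9.6, 11.1, 12.5]))
```

View pics/t1.png

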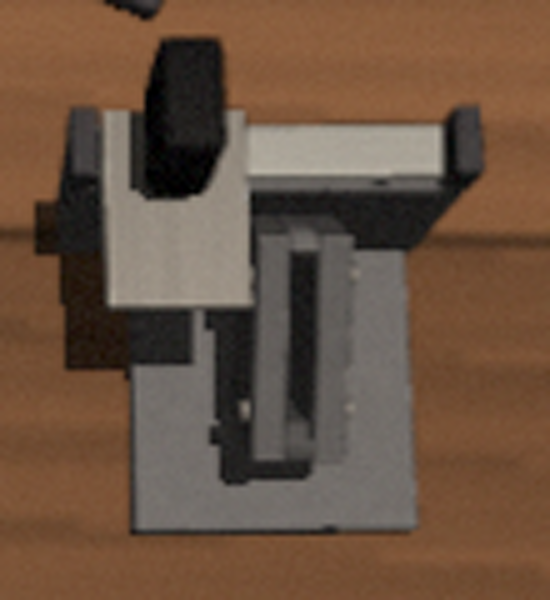

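The crop shows the lock plate against the left (open) stop at (90,200), and the slot free at (303,330). The slot centre measures y ≈ -0.148, with the holder origin at about (0.574,-0.1476). Next I'll check the scraper handle from the wrist picture.

Run:
```python
from h import *
c=dict(np.load("wrist1.npz")); W=cloud(c);Z=W[...,2];x=W[...,0];y=W[...,1]
D=(abs(x-.53)<.06)&(abs(y-.145)<.03)
for a in np.arange(.1,.2,.01):
    m=D&(Z>a)&(Z<a+.01)
    if m.sum()>20: print(round(a,2),m.sum(),np.percentile(x[m],[1,99]).round(4),np.percentile(y[m],[1,99]).round(4))
m=D&(Z>.183); print(rect(W,m))
m=D&(Z>.12)&(Z<.18); P=W[m]; print(np.cov((P-P.mean(0)).T).shape, np.linalg.svd(P-P.mean(0),full_matrices=False)[2].round(3))
# side face: y vs x fit
A=np.c_[P[:,0],P[:,2],np.ones(len(P))]
for _ in range(4):
    k,*_=np.linalg.lstsq(A,P[:,1],rcond=None); r=abs(A@k-P[:,1]); g=r<max(.0015,np.percentile(r,70)); A=A[g];P=P[g]
print("y=ax+bz+c",k,len(P))
```

```text
0.1 290 [0.5338 0.5765] [0.1357 0.1522]
0.11 270 [0.529  0.5708] [0.1356 0.154 ]
0.12 294 [0.5234 0.5509] [0.1358 0.1542]
0.13 308 [0.5189 0.5462] [0.1359 0.1546]
0.14 330 [0.5147 0.5411] [0.136  0.1542]
0.15 373 [0.5093 0.5364] [0.136  0.1546]
0.16 390 [0.5052 0.5319] [0.1362 0.1546]
0.17 336 [0.5128 0.5273] [0.1363 0.1548]
0.18 117 [0.5166 0.5227] [0.1411 0.1554]
(15820, array([540.4, 133. ]), array([40.6, 51.8]), 84.8, array([297.1, 352.8, 358.6]))
(3, 3) [[-0.434  0.008  0.901]
 [ 0.633  0.714  0.299]
 [ 0.641 -0.7    0.315]]
y=ax+bz+c [ 0.37970545  0.1971111  -0.08982712] 487
```

Call:
move_arm:
  deltas:
    - {"slide": [0, 0.045, 0], "turn": 0.7, "grip": 1}
    - {"slide": [0, 0.083, 0], "turn": 0.7, "grip": 1}
    - {"slide": [0, 0.083, 0], "turn": 0.7, "grip": 1}
    - {"slide": [0, 0.083, -0.02], "turn": 0.7, "grip": 0.8}
    - {"slide": [0, 0.083, -0.02], "turn": 0.7, "grip": 0.8}

```text
time: 6.42
eef_pos: [0.5262, 0.143, 0.2517]
tcp_rot: [[1.0, -0.023, -0.002], [-0.023, -1.0, -0.001], [-0.002, 0.001, -1.0]]
wrist_force: [-0.6, 0.6, 0.0]
grip_width: 0.821
grip_force: 0.0
```

Call:
move_arm:
  deltas:
    - {"slide": [0, 0.002, -0.04], "turn": 0, "grip": 0.8}
    - {"slide": [0, 0.002, -0.08], "turn": 0, "grip": 0.8}
    - {"slide": [0, 0.002, -0.1], "turn": 0, "grip": 0.7}
    - {"slide": [0, 0.002, -0.1], "turn": 0, "grip": 0.5}
    - {"slide": [0, 0.002, -0.1], "turn": 0, "grip": 0.3}

```text
time: 7.05
eef_pos: [0.5275, 0.1458, 0.1539]
tcp_rot: [[1.0, -0.023, 0.002], [-0.023, -1.0, 0.0], [0.002, -0.0, -1.0]]
wrist_force: [-0.7, -1.0, 0.9]
grip_width: 0.515
grip_force: 0.0
```

Call:
move_arm:
  deltas:
    - {"slide": [0, 0, 0], "turn": 0, "grip": 0.1}
    - {"slide": [0, 0, 0], "turn": 0, "grip": 0.1}
    - {"slide": [0, 0, 0], "turn": 0, "grip": 0.1}
    - {"slide": [0, 0, 0], "turn": 0, "grip": 0.1}
    - {"slide": [0, 0, 0], "turn": 0, "grip": 0.1}

```text
time: 7.68
eef_pos: [0.5267, 0.1462, 0.1531]
tcp_rot: [[1.0, -0.022, 0.0], [-0.022, -1.0, -0.0], [0.0, 0.0, -1.0]]
wrist_force: [-1.6, -1.8, 5.6]
grip_width: 0.217
grip_force: 30.0
```

Call:
move_arm:
  deltas:
    - {"slide": [0, 0, 0], "turn": 0, "grip": 0.1}
    - {"slide": [0, 0, 0], "turn": 0, "grip": 0.1}

```text
time: 7.92
eef_pos: [0.5267, 0.1462, 0.1531]
tcp_rot: [[1.0, -0.022, 0.0], [-0.022, -1.0, -0.0], [0.0, 0.0, -1.0]]
wrist_force: [-0.6, -0.8, 5.9]
grip_width: 0.218
grip_force: 30.0
```

Call:
move_arm:
  deltas:
    - {"slide": [-0.0042, 0.0001, 0.0091], "turn": 0, "grip": 0.1}
    - {"slide": [-0.0106, 0.0003, 0.0227], "turn": 0, "grip": 0.1}
    - {"slide": [-0.019, 0.0005, 0.0408], "turn": 0, "grip": 0.1}
    - {"slide": [-0.0275, 0.0007, 0.0589], "turn": 0, "grip": 0.1}
    - {"slide": [-0.036, 0.0009, 0.077], "turn": 0, "grip": 0.1}

```text
time: 8.55
eef_pos: [0.4895, 0.1471, 0.2311]
tcp_rot: [[1.0, -0.022, -0.0], [-0.022, -1.0, 0.0], [-0.0, -0.0, -1.0]]
wrist_force: [0.6, -0.1, -1.9]
grip_width: 0.222
grip_force: 30.0
```

Call:
move_arm:
  deltas:
    - {"slide": [-0.0085, 0, 0.018], "turn": 0, "grip": 0.1}
    - {"slide": [-0.0085, 0, 0.025], "turn": 0, "grip": 0.1}
    - {"slide": [-0.0085, 0, 0.025], "turn": 0, "grip": 0.1}
    - {"slide": [-0.0085, 0, 0.025], "turn": 0, "grip": 0.1}

```text
time: 9.05
eef_pos: [0.482, 0.147, 0.2542]
tcp_rot: [[1.0, -0.022, -0.001], [-0.022, -1.0, -0.0], [-0.001, 0.0, -1.0]]
wrist_force: [-0.2, 0.4, -2.2]
grip_width: 0.218
grip_force: 30.0
```

```bash
cat > meas.py <<'E'
from station import env
from h import *
s=env.get_state(); p=s["eef_pos"]; print(s["time"],p,s["wrist_force"],s["grip_width"])
for n in ["top","scene"]:
    c=env.capture(n); np.savez(n+"2.npz",**c)
    W=cloud(c); hsv=cv2.cvtColor(c["frame"],cv2.COLOR_RGB2HSV)
    L=(W-p)
    m=(L[...,0]>-.05)&(L[...,0]<.12)&(abs(L[...,1])<.025)&(L[...,2]<-.025)&(L[...,2]>-.15)
    m&=W[...,2]>.1
    print(n,m.sum())
    for a in np.arange(-.15,-.02,.01):
        q=W[m&(L[...,2]>a)&(L[...,2]<a+.01)]
        if len(q)>8: print("  ",round(a+p[2]+.005,3),len(q),np.percentile(q[:,0],[3,97]).round(4),np.percentile(q[:,1],[3,97]).round(4))
E
python3 meas.py
python3 - <<'E'
import cv2,numpy as np
a=np.load("scene2.npz")["frame"][110:330,230:470,::-1]
cv2.imwrite("pics/s2.png",cv2.resize(a,None,fx=2.5,fy=2.5))
E
```

```text
9.05 [0.48196473 0.14699642 0.25415821] [-0.18511776  0.36428323 -2.15926452] 0.218072822108285
top 164
   0.129 9 [0.5055 0.52  ] [0.1452 0.1459]
   0.139 31 [0.501  0.5367] [0.1446 0.1458]
   0.149 38 [0.4984 0.555 ] [0.144  0.1469]
   0.159 45 [0.4923 0.5357] [0.1444 0.146 ]
   0.169 33 [0.4893 0.5326] [0.1445 0.1459]
scene 590
   0.129 11 [0.5048 0.5218] [0.1431 0.1452]
   0.139 38 [0.4986 0.5377] [0.1427 0.1459]
   0.149 56 [0.4959 0.5559] [0.1422 0.1473]
   0.159 69 [0.4908 0.552 ] [0.1423 0.1471]
   0.169 63 [0.4884 0.549 ] [0.142  0.1472]
   0.179 75 [0.4825 0.5439] [0.1427 0.1477]
   0.189 53 [0.4862 0.5382] [0.1423 0.1484]
   0.199 45 [0.4964 0.534 ] [0.1369 0.1475]
   0.209 79 [0.4911 0.5296] [0.136  0.1551]
   0.219 68 [0.4842 0.5111] [0.1354 0.1547]
   0.229 33 [0.484  0.5072] [0.1355 0.1551]
```

View pics/s2.png

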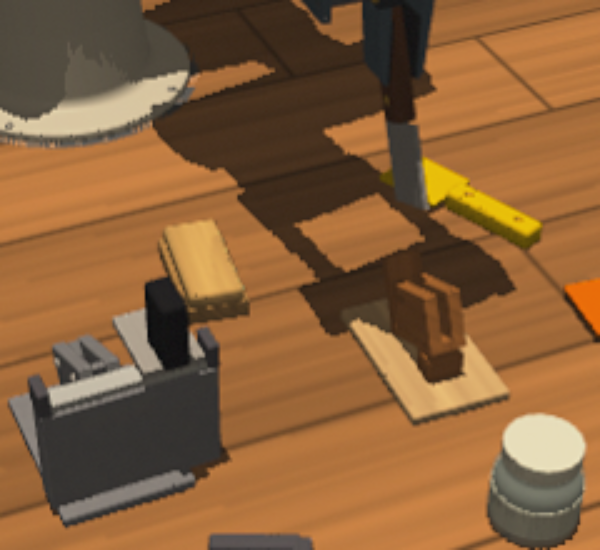

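The crop shows the scraper held free of the rest at (405,160), leaning as it should, with the lock still open. I'll carry it to a point above the slot and turn it to the holder's yaw.

Call:
move_arm:
  deltas:
    - {"slide": [0, -0.03, 0.01], "turn": 0, "grip": 0.1}
    - {"slide": [0, -0.08, 0.01], "turn": 0.5, "grip": 0.1}
    - {"slide": [0, -0.13, 0.01], "turn": 1, "grip": 0.1}
    - {"slide": [0, -0.18, 0.01], "turn": 2, "grip": 0.1}
    - {"slide": [0, -0.23, 0.01], "turn": 2.3, "grip": 0.1}

```text
time: 9.78
eef_pos: [0.4819, -0.0846, 0.2643]
tcp_rot: [[1.0, 0.018, -0.001], [0.018, -1.0, 0.0], [-0.001, -0.0, -1.0]]
wrist_force: [0.6, 0.6, -2.3]
grip_width: 0.215
grip_force: 30.0
```

Call:
move_arm:
  deltas:
    - {"slide": [0.002, -0.035, 0], "turn": 0, "grip": 0.1}
    - {"slide": [0.004, -0.055, 0], "turn": 0, "grip": 0.1}
    - {"slide": [0.006, -0.065, 0], "turn": 0, "grip": 0.1}
    - {"slide": [0.006, -0.065, -0.02], "turn": 0, "grip": 0.1}
    - {"slide": [0.006, -0.065, -0.035], "turn": 0, "grip": 0.1}

```text
time: 10.4
eef_pos: [0.4882, -0.1471, 0.229]
tcp_rot: [[1.0, 0.019, -0.0], [0.019, -1.0, 0.0], [-0.0, -0.0, -1.0]]
wrist_force: [-0.5, -0.2, -2.1]
grip_width: 0.216
grip_force: 30.0
```

Call:
move_arm:
  deltas:
    - {"slide": [0, 0, 0], "turn": 0, "grip": 0.1}
    - {"slide": [0, 0, 0], "turn": 0, "grip": 0.1}
    - {"slide": [0, 0, 0], "turn": 0, "grip": 0.1}

```text
time: 10.78
eef_pos: [0.4885, -0.1478, 0.2304]
tcp_rot: [[1.0, 0.018, 0.001], [0.018, -1.0, -0.0], [0.001, 0.0, -1.0]]
wrist_force: [-0.8, 0.4, -2.0]
grip_width: 0.216
grip_force: 30.0
```

```bash
sed -i 's/m&=W\[...,2\]>.1$/m\&=W[...,2]>.09/' meas.py; python3 meas.py
python3 - <<'E'
import cv2,numpy as np
a=np.load("scene2.npz")["frame"][160:330,220:340,::-1]
b=np.load("top2.npz")["frame"][190:310,335:445,::-1]
a=cv2.resize(a,None,fx=3.4,fy=3.4); b=cv2.resize(b,(360,393))
o=np.zeros((578,780,3),np.uint8); o[:578,:408]=a; o[:393,415:775]=b
cv2.imwrite("pics/s3.png",o)
E
```

```text
10.775 [ 0.48849351 -0.14781095  0.2303588 ] [-0.78275892  0.43610428 -1.96182689] 0.21642267441074675
top 0
scene 706
   0.095 96 [0.5561 0.5898] [-0.1656 -0.1331]
   0.105 77 [0.5173 0.6075] [-0.1647 -0.133 ]
   0.115 65 [0.5127 0.6083] [-0.1685 -0.1241]
   0.125 65 [0.5061 0.6045] [-0.15   -0.1229]
   0.135 52 [0.4997 0.5601] [-0.1503 -0.1453]
   0.145 42 [0.4942 0.5542] [-0.1503 -0.1449]
   0.155 50 [0.4936 0.5506] [-0.1505 -0.1447]
   0.165 36 [0.4996 0.5465] [-0.1505 -0.145 ]
   0.175 32 [0.5104 0.5425] [-0.1567 -0.145 ]
   0.185 77 [0.4979 0.5367] [-0.1577 -0.1394]
   0.195 68 [0.4946 0.518 ] [-0.1578 -0.139 ]
   0.205 41 [0.4975 0.5124] [-0.1574 -0.1386]
```

View pics/s3.png

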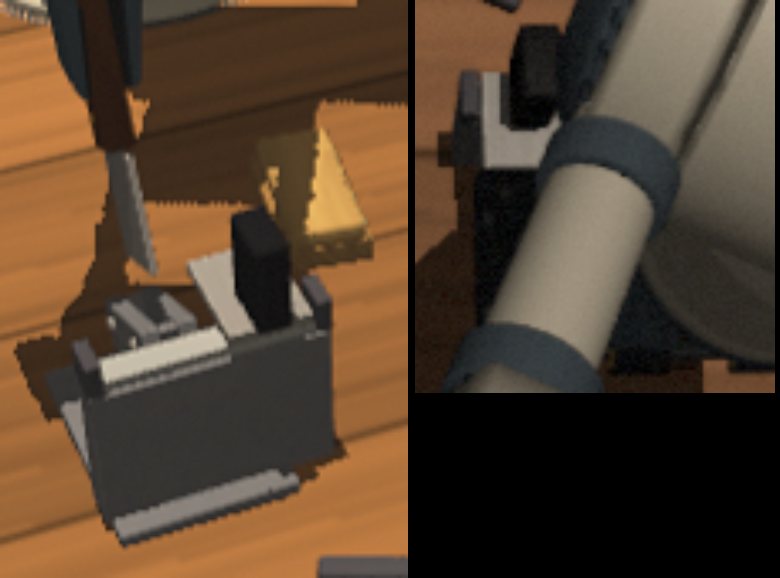

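The view shows the blade (145,250 in the left half) just above the slot mouth (150,310 in the left half). A lateral correction of about 1 mm is needed. I'll start the insertion along the slot axis.

Call:
move_arm:
  deltas:
    - {"slide": [-0.002, -0.001, 0], "turn": 0, "grip": 0.1}
    - {"slide": [0.002, -0.001, -0.009], "turn": 0, "grip": 0.1}
    - {"slide": [0.0065, -0.001, -0.018], "turn": 0, "grip": 0.1}
    - {"slide": [0.0105, -0.001, -0.027], "turn": 0, "grip": 0.1}
    - {"slide": [0.0125, -0.001, -0.031], "turn": 0, "grip": 0.1}

```text
time: 11.5
eef_pos: [0.5006, -0.1488, 0.1977]
tcp_rot: [[1.0, 0.018, -0.001], [0.018, -1.0, 0.0], [-0.001, -0.0, -1.0]]
wrist_force: [-0.5, 0.0, -2.0]
grip_width: 0.223
grip_force: 30.0
```

Call:
move_arm:
  deltas:
    - {"slide": [0.002, 0, -0.0045], "turn": 0, "grip": 0.1}
    - {"slide": [0.004, 0, -0.009], "turn": 0, "grip": 0.1}
    - {"slide": [0.004, 0, -0.009], "turn": 0, "grip": 0.1}

```text
time: 11.88
eef_pos: [0.5046, -0.1489, 0.1895]
tcp_rot: [[1.0, 0.018, -0.0], [0.018, -1.0, 0.0], [-0.0, -0.0, -1.0]]
wrist_force: [-0.3, 0.4, -1.3]
grip_width: 0.216
grip_force: 30.0
```

Call:
move_arm:
  deltas:
    - {"slide": [0.003, 0, -0.007], "turn": 0, "grip": 0.1}
    - {"slide": [0.0065, 0, -0.014], "turn": 0, "grip": 0.1}
    - {"slide": [0.01, 0, -0.021], "turn": 0, "grip": 0.1}
    - {"slide": [0.01, 0, -0.021], "turn": 0, "grip": 0.1}

```text
time: 12.38
eef_pos: [0.5146, -0.1488, 0.168]
tcp_rot: [[1.0, 0.018, -0.001], [0.018, -1.0, 0.0], [-0.001, -0.0, -1.0]]
wrist_force: [0.6, -0.6, -1.9]
grip_width: 0.217
grip_force: 30.0
```

Call:
move_arm:
  deltas:
    - {"slide": [0.002, 0, -0.0045], "turn": 0, "grip": 0.1}
    - {"slide": [0.0042, 0, -0.009], "turn": 0, "grip": 0.1}
    - {"slide": [0.0056, 0, -0.012], "turn": 0, "grip": 0.1}
    - {"slide": [0.0056, 0, -0.012], "turn": 0, "grip": 0.1}

```text
time: 12.88
eef_pos: [0.5202, -0.1489, 0.1565]
tcp_rot: [[1.0, 0.018, -0.0], [0.018, -1.0, 0.0], [-0.0, -0.0, -1.0]]
wrist_force: [0.7, -1.0, -2.9]
grip_width: 0.219
grip_force: 30.0
```

Call:
move_arm:
  deltas:
    - {"slide": [0.0009, 0, -0.002], "turn": 0, "grip": 0.1}
    - {"slide": [0.0019, 0, -0.004], "turn": 0, "grip": 0.1}
    - {"slide": [0.0019, 0, -0.004], "turn": 0, "grip": 0.1}

```text
time: 13.25
eef_pos: [0.522, -0.149, 0.1532]
tcp_rot: [[1.0, 0.018, -0.0], [0.018, -1.0, -0.0], [-0.0, 0.0, -1.0]]
wrist_force: [-4.4, 0.5, 9.8]
grip_width: 0.215
grip_force: 30.0
```

Call:
move_arm:
  deltas:
    - {"slide": [0.0009, 0, -0.002], "turn": 0, "grip": 0.1}
    - {"slide": [0.0009, 0, -0.002], "turn": 0, "grip": 0.1}

```text
time: 13.5
eef_pos: [0.5226, -0.149, 0.1522]
tcp_rot: [[1.0, 0.018, 0.0], [0.018, -1.0, -0.001], [0.0, 0.001, -1.0]]
wrist_force: [-11.9, 1.3, 31.1]
grip_width: 0.222
grip_force: 30.0
```

It bottomed at TCP z = 0.153, the same as in the rest (which also has a 35 mm floor), and the reaction is along the slot axis. I'll relax, release, lift and look.

Call:
move_arm:
  deltas:
    - {"slide": [-0.0009, 0, 0.002], "turn": 0, "grip": 0.22}
    - {"slide": [-0.0009, 0, 0.002], "turn": 0, "grip": 0.4}
    - {"slide": [-0.0009, 0, 0.002], "turn": 0, "grip": 0.6}
    - {"slide": [-0.0009, 0, 0.002], "turn": 0, "grip": 0.6}
    - {"slide": [-0.0009, 0, 0.002], "turn": 0, "grip": 0.6}

```text
time: 14.12
eef_pos: [0.5221, -0.1489, 0.1526]
tcp_rot: [[1.0, 0.018, -0.0], [0.018, -1.0, 0.0], [-0.0, -0.0, -1.0]]
wrist_force: [-0.0, -0.2, -0.1]
grip_width: 0.593
grip_force: 0.0
```

Call:
move_arm:
  deltas:
    - {"slide": [0, 0, 0.04], "turn": 0, "grip": 0.7}
    - {"slide": [0, 0, 0.08], "turn": 0, "grip": 0.7}
    - {"slide": [0, 0, 0.11], "turn": 0, "grip": 0.7}
    - {"slide": [0.045, 0.02, 0.115], "turn": 0, "grip": 0.7}
    - {"slide": [0.096, 0.049, 0.115], "turn": 0, "grip": 0.7}

```text
time: 14.75
eef_pos: [0.6193, -0.1001, 0.2689]
tcp_rot: [[1.0, 0.016, 0.002], [0.016, -1.0, -0.001], [0.002, 0.001, -1.0]]
wrist_force: [-0.3, -1.0, 0.2]
grip_width: 0.699
grip_force: 0.0
```

Run:
```python
from station import env
from h import *
s=env.get_state(); p=s["eef_pos"]; print(s["time"],p,s["wrist_force"],s["grip_width"])
fr=[]
for n,w in [("scene",(slice(160,330),slice(220,340))),("wrist",None)]:
    c=env.capture(n); W=cloud(c); Z=W[...,2]
    D=(abs(W[...,0]-.53)<.08)&(abs(W[...,1]+.148)<.03)&(Z<.21)
    q=W[D&(Z>.13)&(W[...,0]<.57)]; print(n,len(q))
    for a in np.arange(.09,.2,.01):
        k=W[D&(Z>a)&(Z<a+.01)&(abs(W[...,1]+.148)<.014)]
        if len(k)>15: print("  ",round(a,2),len(k),np.percentile(k[:,0],[2,98]).round(4),np.percentile(k[:,1],[2,98]).round(4))
    if len(q): print(" top z",np.percentile(q[:,2],[95,99,100]).round(4))
    fr.append(c["frame"][:,:,::-1])
o=np.zeros((578,800,3),np.uint8); o[:,:408]=cv2.resize(fr[0][160:330,220:340],(408,578)); o[:294,408:]=cv2.resize(fr[1],(392,294)); cv2.imwrite("pics/s4.png",o)
```

```text
14.75 [ 0.61933739 -0.1000562   0.26890097] [-0.29054213 -0.97587398  0.17908146] 0.6987798816106903
scene 443
   0.09 84 [0.5427 0.5902] [-0.1611 -0.1355]
   0.1 127 [0.5345 0.5909] [-0.1611 -0.1351]
   0.11 83 [0.5261 0.6093] [-0.1599 -0.136 ]
   0.12 57 [0.525  0.5474] [-0.1592 -0.1399]
   0.13 76 [0.5136 0.5445] [-0.1592 -0.1399]
   0.14 62 [0.513  0.5364] [-0.1592 -0.1396]
   0.15 72 [0.5079 0.5337] [-0.1594 -0.14  ]
   0.16 63 [0.5032 0.5275] [-0.1593 -0.1397]
   0.17 63 [0.4993 0.5234] [-0.1592 -0.1406]
   0.18 81 [0.4931 0.5193] [-0.1596 -0.1401]
   0.19 26 [0.5032 0.5153] [-0.1567 -0.1421]
 top z [0.1902 0.1927 0.1936]
wrist 927
   0.09 544 [0.5569 0.5932] [-0.1555 -0.1346]
   0.1 460 [0.5635 0.6038] [-0.158  -0.1343]
   0.11 182 [0.525  0.6099] [-0.1613 -0.1346]
   0.12 34 [0.5196 0.5371] [-0.1374 -0.1369]
   0.13 276 [0.5168 0.5398] [-0.1556 -0.1371]
   0.14 329 [0.5222 0.5364] [-0.1561 -0.1371]
   0.15 320 [0.525  0.5317] [-0.1559 -0.1374]
 top z [0.158  0.1593 0.1602]
```

View pics/s4.png

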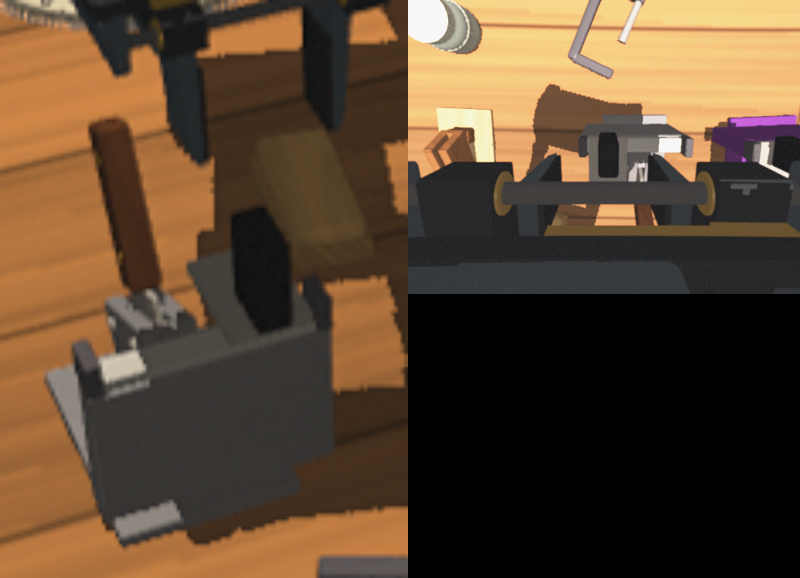

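The view shows the scraper home in the slot: its handle leans correctly at (125,205), its top is at z 0.1936 as it was in the rest, and the lock is still open at (262,270). Now I'll pinch the lock grip again.

Call:
move_arm:
  deltas:
    - {"slide": [-0.001, 0, -0.04], "turn": 0, "grip": 0.7}
    - {"slide": [-0.001, 0, -0.08], "turn": 0, "grip": 0.7}
    - {"slide": [-0.001, 0, -0.105], "turn": 0, "grip": 0.5}
    - {"slide": [-0.001, 0, -0.105], "turn": 0, "grip": 0.3}
    - {"slide": [-0.001, 0, -0.105], "turn": 0, "grip": 0.1}

```text
time: 15.48
eef_pos: [0.6175, -0.1002, 0.1638]
tcp_rot: [[1.0, 0.018, 0.001], [0.018, -1.0, -0.0], [0.001, 0.0, -1.0]]
wrist_force: [0.8, 0.1, 0.6]
grip_width: 0.406
grip_force: 0.0
```

Call:
move_arm:
  deltas:
    - {"slide": [0, 0, 0], "turn": 0, "grip": 0.1}
    - {"slide": [0, 0, 0], "turn": 0, "grip": 0.1}
    - {"slide": [0, 0, 0], "turn": 0, "grip": 0.1}
    - {"slide": [0, 0, 0], "turn": 0, "grip": 0.1}
    - {"slide": [0, 0, 0], "turn": 0, "grip": 0.1}

```text
time: 16.1
eef_pos: [0.6177, -0.1002, 0.1639]
tcp_rot: [[1.0, 0.018, 0.002], [0.018, -1.0, -0.001], [0.002, 0.001, -1.0]]
wrist_force: [-2.1, -1.7, 7.4]
grip_width: 0.24
grip_force: 30.0
```

Call:
move_arm:
  deltas:
    - {"slide": [0, -0.01, 0], "turn": 0, "grip": 0.1}
    - {"slide": [0, -0.02, 0], "turn": 0, "grip": 0.1}
    - {"slide": [0, -0.03, 0], "turn": 0, "grip": 0.1}
    - {"slide": [0, -0.04, 0], "turn": 0, "grip": 0.1}
    - {"slide": [0, -0.04, 0], "turn": 0, "grip": 0.1}

```text
time: 16.73
eef_pos: [0.6184, -0.1409, 0.1639]
tcp_rot: [[1.0, 0.017, 0.003], [0.017, -1.0, -0.001], [0.003, 0.001, -1.0]]
wrist_force: [4.4, -2.6, 4.6]
grip_width: 0.242
grip_force: 30.0
```

Call:
move_arm:
  deltas:
    - {"slide": [0, -0.008, 0], "turn": 0, "grip": 0.1}
    - {"slide": [0.0005, -0.016, 0], "turn": 0, "grip": 0.1}
    - {"slide": [0.0005, -0.024, 0], "turn": 0, "grip": 0.1}
    - {"slide": [0.0005, -0.029, 0], "turn": 0, "grip": 0.1}
    - {"slide": [0.0005, -0.029, 0], "turn": 0, "grip": 0.1}

```text
time: 17.35
eef_pos: [0.6189, -0.1694, 0.1639]
tcp_rot: [[1.0, 0.018, 0.003], [0.018, -1.0, -0.001], [0.003, 0.001, -1.0]]
wrist_force: [6.0, -1.5, 4.3]
grip_width: 0.237
grip_force: 30.0
```

Call:
move_arm:
  deltas:
    - {"slide": [0, -0.002, 0], "turn": 0, "grip": 0.1}
    - {"slide": [0, -0.003, 0], "turn": 0, "grip": 0.1}
    - {"slide": [0, -0.003, 0], "turn": 0, "grip": 0.1}

```text
time: 17.73
eef_pos: [0.619, -0.1703, 0.1639]
tcp_rot: [[1.0, 0.018, 0.003], [0.018, -1.0, 0.002], [0.003, -0.002, -1.0]]
wrist_force: [7.0, 13.1, 8.3]
grip_width: 0.241
grip_force: 30.0
```

The travel was 70.4 mm, up to the stop with a 13 N reaction. I'll release and retreat.

Call:
move_arm:
  deltas:
    - {"slide": [0, 0.002, 0], "turn": 0, "grip": 0.3}
    - {"slide": [0, 0.002, 0], "turn": 0, "grip": 0.5}
    - {"slide": [0, 0.002, 0], "turn": 0, "grip": 0.6}
    - {"slide": [0, 0.002, 0], "turn": 0, "grip": 0.6}

```text
time: 18.23
eef_pos: [0.6175, -0.1701, 0.1627]
tcp_rot: [[1.0, 0.018, -0.0], [0.018, -1.0, -0.0], [-0.0, 0.0, -1.0]]
wrist_force: [0.5, -0.2, 0.6]
grip_width: 0.587
grip_force: 0.0
```

Call:
move_arm:
  deltas:
    - {"slide": [0, 0, 0.05], "turn": 0, "grip": 0.6}
    - {"slide": [0, 0, 0.1], "turn": 0, "grip": 0.7}
    - {"slide": [0, -0.04, 0.13], "turn": 0, "grip": 0.7}
    - {"slide": [-0.03, -0.09, 0.13], "turn": 0, "grip": 0.7}
    - {"slide": [-0.06, -0.14, 0.13], "turn": 0, "grip": 0.7}

```text
time: 18.85
eef_pos: [0.5569, -0.3113, 0.293]
tcp_rot: [[1.0, 0.018, 0.001], [0.018, -1.0, -0.0], [0.001, 0.001, -1.0]]
wrist_force: [0.2, -0.2, 0.9]
grip_width: 0.697
grip_force: 0.0
```

Call:
move_arm:
  deltas:
    - {"slide": [-0.03, -0.05, 0], "turn": 0, "grip": 0.7}
    - {"slide": [-0.06, -0.1, 0], "turn": 0, "grip": 0.7}
    - {"slide": [-0.09, -0.15, 0], "turn": 0, "grip": 0.7}
    - {"slide": [-0.09, -0.15, 0], "turn": 0, "grip": 0.7}

```text
time: 19.35
eef_pos: [0.4651, -0.4633, 0.2923]
tcp_rot: [[1.0, 0.013, -0.001], [0.013, -1.0, -0.0], [-0.001, 0.0, -1.0]]
wrist_force: [0.6, 1.5, 0.0]
grip_width: 0.7
grip_force: 0.0
```

Run:
```python
from station import env
from h import *
s=env.get_state(); print(s["time"],s["eef_pos"],s["grip_force"])
fr=[]
for n in ["scene","top"]:
    c=env.capture(n); W=cloud(c); Z=W[...,2]
    D=(abs(W[...,0]-.51)<.06)&(abs(W[...,1]+.148)<.02)&(Z>.14)&(Z<.21)
    print(n,"handle top",np.percentile(Z[D],[98,100]).round(4),W[D].mean(0).round(4))
    G=(abs(W[...,0]-.617)<.035)&(abs(W[...,1]+.15)<.07)&(Z>.17)&(Z<.18)
    print(" grip",rect(W,G)); fr.append(c["frame"][:,:,::-1])
o=np.zeros((578,800,3),np.uint8); o[:,:408]=cv2.resize(fr[0][160:330,220:340],(408,578)); o[:425,410:800]=cv2.resize(fr[1][190:310,335:445],(390,425)); cv2.imwrite("pics/s5.png",o)
```

```text
19.35 [ 0.46510701 -0.46328469  0.29232083] 0.0
scene handle top [0.1921 0.1946] [ 0.5194 -0.1509  0.1676]
 grip (89, array([ 618. , -170.9]), array([41.1, 21.8]), 1.3, array([170.6, 176.4, 179.6]))
top handle top [0.1935 0.1945] [ 0.5093 -0.1458  0.1771]
 grip (72, array([ 616.1, -168.3]), array([39.1, 22.7]), 0.7, array([171. , 177.3, 179.9]))
```

View pics/s5.png

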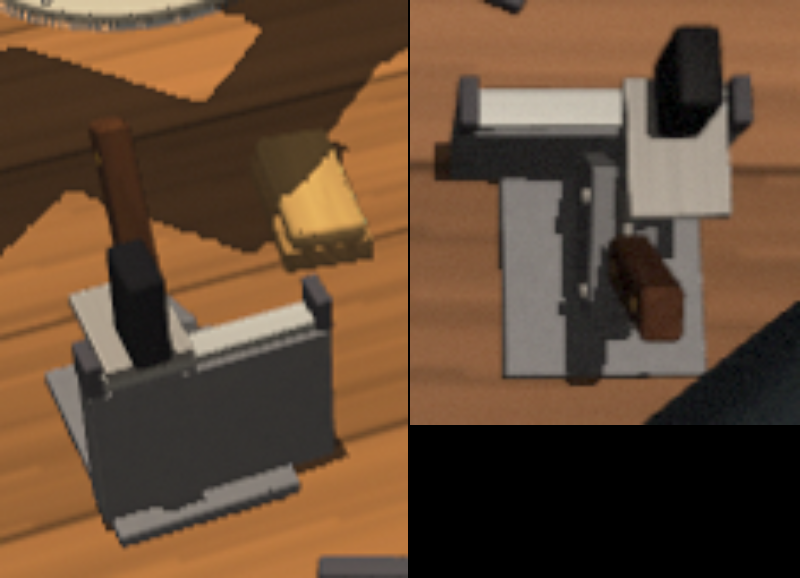

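The lock plate sits against the right stop (735,100), over the shoulder of the blade. The scraper is still home at (650,290), and the robot is clear of everything.

```bash
python3 -c "
from station import env
print(env.sign_off())"
```

```text
the job is handed in; nothing more can be done
None
```

The scraper is home in the holder's slot with the lock slid across to its locked stop, the gripper is clear of everything, and the job was handed in at about 19.5 s; the hand-in gave no verdict.

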